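Push an engraving blank under the spring flap of a jig

ROBOT

A 7-joint arm with a two-finger parallel gripper is mounted at the origin on the work surface. World frame = base frame: x ahead of the robot, y to its left, z up, the work surface at z = 0. Lengths are in mm, angles in rad, forces in N, time in s.
With the tool pointing down it reaches from about 400 to 900 mm from the base axis. Payload 5.6 kg.
Tool frame: the origin (TCP) lies between the finger pads; the fingertips stand 14 mm ahead of it and the grasp point (between the pads) lies 5 mm behind it; z points along the fingers, y is the line along which they close (so a half turn about z gives the same grasp; the last joint's range is limited). The gripper opens to 92 mm and grips with 3 to 60 N. Pads are 20 mm wide; open, the fingers measure 128 mm over their backs; the gripper's body (75 mm by 189 mm) begins 69 mm behind the grasp point.
Start: joints at [1.176, 0.468, -0.012, 1.603, 0.006, 1.071, -0.056], TCP at [223.942, -610.212, 228.592] pointing down, gripper open.
Joint ranges: [-2.53, 2.53], [-0.31, 2.02], [-1.57, 1.55], [0.28, 2.44], [-1.29, 4.43], [0.15, 1.84], [-2.92, 2.92]. Speed limits (rad/s): [2.57, 2.57, 3.14, 3.14, 3.14, 3.14, 3.14].

INTERFACE

Orientations are given as a rotation vector (axis times angle).
In Python, from plant import robot gives the robot as it stands. The module is installed in compiled form; this text tells all that it offers.
- The arm moves only by the tool servo_tool, never from a script. Its argument "moves" is a list of rows, each a list of 5 numbers: the gripper's target within -1 to 1 (shut at 1, half-way at 0, fully open at -1), then the shift along the tool's x, y, z in cm, then the turn about the tool's z in degrees. A call has 1 to 5 rows; each row is the pose to reach, as a shift and turn from the pose commanded when the call began, along the tool's axes at that moment; what a row does not reach only later rows make up. A row lasts 1/12 s, in which the tool goes at most 41.7 mm and 7.16 degrees, less where a joint would pass 70% of its speed; a pose out of reach is approached as far as the arm can. A call with a gripper value outside its range is refused whole. The fingers move at their own pace and stop on an object; "newtons" is the grip in N (left out, the last holds). Time passes only in rows, so rows that repeat a pose let the fingers close. It gives the time, the measured TCP pose, the force, the opening and the grip force at its end, in the units of the state.
- robot.read_state(): the state, without advancing time (a new reading comes with each control period).
- robot.camera(name): name is "scene" or "top" or "wrist"; returns (picture, depth): 420x560x3 uint8, red, green, blue; 420x560 float32, mm along the optical axis (not along the pixel's ray), 0 where there is no reading.
- robot.camera_params(name): a dict with "K" (3x3 intrinsics, pixels), "cam_to_world" (4x4, takes a point from camera to world coordinates). Camera axes: x right, y down, z forward; pixel columns grow to the right and rows downward; lengths in mm; the calibration is good to about 2 mm. A picture is of the moment at which its call begins: read the wrist's pose just before it. camera_params takes no time and is no camera call; for the wrist camera it gives the pose at the moment of the call.
- robot.close_job(): hands the job in; it is judged then, once.
The state is a dict: "clock": time; "joint_pos": joint angles; "joint_vel": joint speeds; "joint_efforts": joint torques, N m; "tcp_pos": TCP position; "orientation": TCP orientation; "contact_force": force on the tool from outside, world axes, zero at the start; "wrist_torque": the same for the moment, N m; "finger_gap": opening from 0.0 (shut) to 1.0 (fully open); "grasp_force": force on a finger pad.
Only numpy, scipy, OpenCV 4.12 (cv2) and the standard library are available. Lean on these libraries where they do the work, as an engineer would, in place of code of your own. Each camera call takes 0.05 s, during which the arm holds its last target. There are 200 camera calls.

TASK

Load the engraving jig: press the red bar down with one fingertip so that the spring-closed yellow flap stays open, and while holding it open push the wooden blank along its channel with the other fingertip, under the flap and fully home against the end stop. Then let go of the bar so that the flap closes onto the blank, and leave everything alone. Only push and press: do not pick up the blank or lift it off the bed, and do not disturb the sander, the glue bottle or the tape measure.

Things in the scene. Friction and masses are not known exactly. Their poses are not given: they have to be found in the camera images.
- jig: Engraving jig fixed to the bench. Grey bed 12 mm thick, jig x -103 to +112, y -45 to +50 mm. Origin on the bench surface on the channel's centre line; x along the channel to the end stop (roughly away from the robot), y left towards the red bar, z up. Two fences 12 mm high and 8 thick on the bed, x -100 to +100, leave a channel 54 mm wide (y -27 to +27), open at its -x end.
- blank: Loose wooden block 85 (own x, along the channel) x 50 x 22 mm high, about 90 g, dark gear pattern on top. Origin: centre of its underside. Starts on the bed (underside at jig z 12, top at 34 mm) in the channel before the flap. Home at the stop, its origin is at jig x = +57.5 mm and its near end, at x = +15, sticks out 35 mm in front of the flap.
- flap (a joint): Hinge angle of the yellow flap and its red bar (one rigid piece), rad: 0 closed, 0.75 fully open (hard stop). A spring closes it. Closed, the lip stands 2 mm above the bed and blocks the blank; it clears the blank's top above about 0.47 and, let go, rests on the loaded blank at about 0.42. Pressing the bar's middle line takes about 3 to 8 N.
- hinge (a point): Middle of the flap's hinge line, which runs along jig x at jig y = 40, z = 48 mm, between two dark brackets at jig x = 43 and 99 mm (tops at z = 54 mm). This point is at jig (70, 40, 48) mm. Pressing the bar, on the +y side of the hinge, lifts the flap on the -y side.
- bar (a point): Mid point of the red bar's top; moves with the flap. Flat plate 170 mm along jig x (-100 to +70; free to press from -100 to +30), 26 mm wide. Closed: point at jig (-15, 88, 50) mm, plate sloping up outwards 0.4 rad. At joint 0.6: (-15, 81, 23) mm, sloping down outwards 0.2 rad; at 0.75: z 17. A tip at jig y = 84 stays on it all the way and can slide along it, lower than the blank's top.
- lip (a point): Lower front edge of the flap's hanging lip (yellow plate 42 mm long in jig x, from 50 to 92 mm, 8 mm thick); moves with the flap. Closed, it is at jig (50, -5, 14) mm.
- stop_face (a point): Mid width of the face of the aluminium end stop that the blank must meet, at jig (100, 0, 23) mm. The stop is 70 mm wide and 30 mm high above the bed.
- sander: Loose yellow and black orbital sander, 116 mm in diameter, 123 mm high, with a stub handle reaching 110 mm towards its own -y; stands on the -y side of the jig. Origin at its underside. Leave alone.
- glue: Loose white glue bottle, 52 mm in diameter, 150 mm high, on the +y side of the jig. Origin at its underside. Leave alone.
- tape: Loose orange tape measure, 65 x 36 x 62 mm high, beyond the end stop. Origin at its underside. Leave alone.
Not all that is in view belongs to the job. There is more than one size of the blank; the job needs the largest.

How it is judged:
By the outcome, as a careful person would: the job done as asked, in the order asked, and still so for the second after the job is handed in, with the robot touching nothing.
It also fails if it takes over 42 s, if anything falls off the work surface, if the arm or the gripper's body presses on something with over 40 N, if the wrist force passes 120 N, or if a joint passes its speed limit or range.

## Working session

There is one attempt and no reset: what is moved stays moved. The work goes in short steps, Python scripts to look and compute and a tool call to move; the robot and the scene stay as the last step left them, time stands still between calls to the robot, and variables do not carry over. Pictures are saved under pics/ and viewed, at most 10 in all, crops included, and the job is handed in when it is done.

Besides the shell and the picture viewer there is one more tool, called after "Emit:" by a JSON object that holds its "method" and its "body". servo_tool: Moves the arm, as the interface text tells. Its arguments: {"type":"object","properties":{"moves":{"type":"array"},"newtons":{"type":"number"}},"required":["moves"]}

```bash
mkdir -p pics; python3 - <<'E'
from plant import robot
import numpy as np, cv2
s=robot.read_state();print(s['clock'],s['tcp_pos'],s['orientation'],s['finger_gap'])
for n in ("scene","top"):
    p=robot.camera_params(n);i,d=robot.camera(n)
    np.savez(f'{n}0.npz',i=i,d=d,K=p['K'],T=p['cam_to_world'])
    cv2.imwrite(f'pics/{n}0.png',i[:,:,::-1]);print(n,p['K'].tolist(),p['cam_to_world'].round(3).tolist())
E
```

```text
0.0 [ 223.68861768 -609.70524791  227.63759172] [-3.09144439e+00 -5.49338909e-01  7.50776648e-04] 0.9985150972691895
scene [[453.6611148241613, 0.0, 278.78289805623206], [0.0, 453.6611148241613, 208.33605319034984], [0.0, 0.0, 1.0]] [[0.32, 0.561, -0.764, 1249.789], [0.947, -0.194, 0.254, -197.973], [-0.006, -0.805, -0.593, 603.395], [0.0, 0.0, 0.0, 1.0]]
top [[410.0063064543512, 0.0, 280.05423178639853], [0.0, 410.0063064543512, 201.87288801407297], [0.0, 0.0, 1.0]] [[-0.002, -0.999, 0.038, 528.035], [-1.0, 0.003, 0.028, 20.066], [-0.028, -0.038, -0.999, 1017.67], [0.0, 0.0, 0.0, 1.0]]
```

View pics/top0.png

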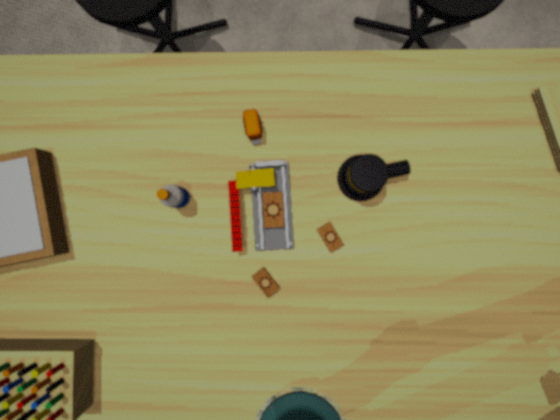

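View pics/scene0.png

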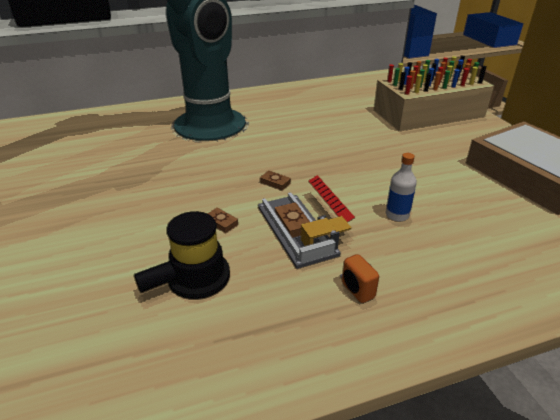

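The top view shows the jig upright at columns 230–292, rows 160–250. The red bar is at (236,216), the yellow flap at (256,179) and the blank at (273,210). The sander is at (365,175), the glue at (172,196) and the tape at (252,124). The scene view agrees. The two smaller loose blocks are decoys.

```bash
cat > h.py <<'E'
import numpy as np, cv2
def ray(K,T,uv,z):
    uv=np.atleast_2d(uv).astype(float)
    d=np.c_[uv,np.ones(len(uv))]@np.linalg.inv(K).T@T[:3,:3].T
    o=T[:3,3]; return o+d*((z-o[2])/d[:,2])[:,None]
def biggest(m):
    c=max(cv2.findContours(m.astype(np.uint8),0,1)[0],key=cv2.contourArea); return c
E
python3 - <<'E'
from h import *
for n in("top","scene"):
    f=np.load(n+'0.npz');i,d,K,T=[f[k] for k in 'idKT']
    h=cv2.cvtColor(i,cv2.COLOR_RGB2HSV).astype(int);H,S,V=h[...,0],h[...,1],h[...,2]
    roi=np.zeros(H.shape,bool)
    if n=="top": roi[155:255,225:300]=1
    else: roi[165:270,255:360]=1
    ms={'red':(((H<5)|(H>174))&(S>180)&(V>90),50),'yel':((H>20)&(H<32)&(S>200)&(V>110),60),'wood':((H>6)&(H<18)&(S>100)&(V>40)&(V<190),34)}
    for k,(m,z) in ms.items():
        c=biggest(m&roi);r=cv2.minAreaRect(c);b=cv2.boxPoints(r)
        mask=np.zeros(H.shape,np.uint8);cv2.drawContours(mask,[c],-1,1,-1)
        v,u=np.nonzero(mask);dd=d[v,u]
        P=(np.c_[u,v,np.ones(len(u))]@np.linalg.inv(K).T*dd[:,None])@T[:3,:3].T+T[:3,3]
        print(n,k,cv2.contourArea(c),'box',ray(K,T,b,z)[:,:2].round().tolist(),'cen',ray(K,T,r[0],z).round(),'depth med',np.median(P,0).round())
    # full-height loose things
    v,u=np.nonzero(d>0);P=(np.c_[u,v,np.ones(len(u))]@np.linalg.inv(K).T*d[v,u][:,None])@T[:3,:3].T+T[:3,3]
    s=(P[:,0]>350)&(P[:,0]<800)&(abs(P[:,1])<320)&(P[:,2]>9)&(P[:,2]<200)
    q=P[s];g=np.zeros((450,640),np.uint8);g[(q[:,0]-350).astype(int),(q[:,1]+320).astype(int)]=1
    g=cv2.morphologyEx(g,3,np.ones((9,9)))
    nn,l,st,ce=cv2.connectedComponentsWithStats(g)
    for a in range(1,nn):
        if st[a,4]>200:
            x0,y0,w,hh=st[a,:4];t=(q[:,1]+320>=x0)&(q[:,1]+320<x0+w)&(q[:,0]-350>=y0)&(q[:,0]-350<y0+hh)
            print(' obj x',y0+350,y0+hh+350,'y',x0-320,x0+w-320,'zmax',q[t,2].max().round())
E
python3 -c "
import cv2;i=cv2.imread('pics/top0.png')[150:260,150:310];cv2.imwrite('pics/c.png',cv2.resize(i,None,fx=5,fy=5,interpolation=2))"
```

```text
top red 438.0 box [[612.0, 168.0], [613.0, 148.0], [453.0, 138.0], [451.0, 158.0]] cen [[532. 153.  50.]] depth med [529. 153.  51.]
top yel 577.0 box [[638.0, 152.0], [645.0, 63.0], [603.0, 60.0], [597.0, 149.0]] cen [[621. 106.  60.]] depth med [621. 104.  52.]
top wood 783.0 box [[618.0, 177.0], [620.0, 145.0], [446.0, 133.0], [444.0, 164.0]] cen [[532. 155.  34.]] depth med [529. 153.  50.]
 obj x 350 408 y 50 117 zmax 22.0
 obj x 446 520 y -107 -42 zmax 23.0
 obj x 448 667 y 16 170 zmax 59.0
 obj x 553 606 y 269 320 zmax 153.0
 obj x 570 683 y -198 -93 zmax 128.0
 obj x 622 667 y -260 -206 zmax 61.0
 obj x 712 787 y 90 136 zmax 66.0
scene red 518.0 box [[464.0, 133.0], [442.0, 162.0], [613.0, 172.0], [629.0, 147.0]] cen [[542. 154.  50.]] depth med [541. 155.  50.]Traceback (most recent call last):
  File "<stdin>", line 10, in <module>
  File "h.py", line 7, in biggest
    c=max(cv2.findContours(m.astype(np.uint8),0,1)[0],key=cv2.contourArea); return c
ValueError: max() iterable argument is empty
```

View pics/c.png

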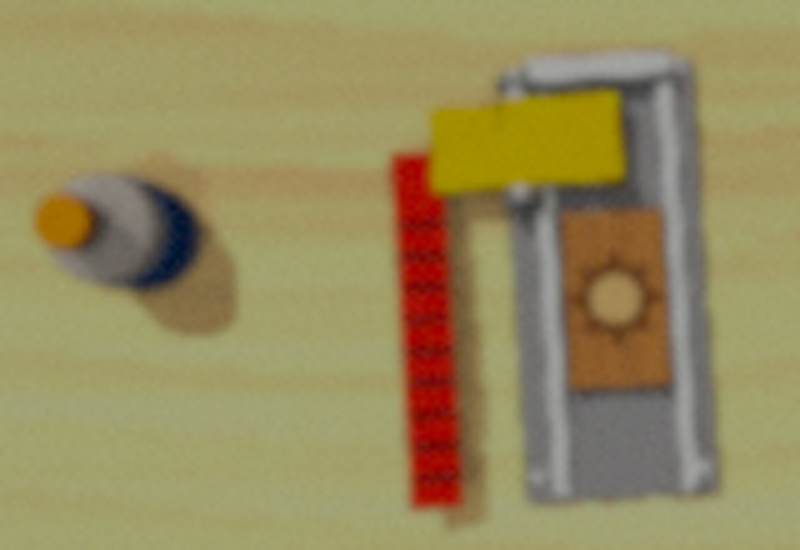

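The crop shows the blank's corners, the bed's near corners and the stop's top clearly. I'll turn these into the jig pose.

```bash
python3 - <<'E'
from h import *
from plant import robot
f=np.load('top0.npz');i,d,K,T=[f[k] for k in 'idKT']
c=lambda p:(np.array(p)+.5)/5-.5+150
names=[('bednear',[(530,502),(718,494)],12,[(-103,50),(-103,-45)]),('blank',[(562,210),(662,210),(670,388),(570,390)],34,None),
('barnear',[(412,507),(462,505)],50,[(-100,100),(-100,76)]),('stopfarface',[(512,88),(662,80)],42,[(100,35),(100,-35)])]
J=[];W=[]
for n,p,z,j in names:
    w=ray(K,T,c(p),z)[:,:2];print(n,w.round(1).tolist())
    if j:J+=j;W+=w.tolist()
    else:bl=w
J=np.array(J,float);W=np.array(W)
from scipy.optimize import least_squares
g=lambda q,J:np.c_[np.cos(q[2])*J[:,0]-np.sin(q[2])*J[:,1]+q[0],np.sin(q[2])*J[:,0]+np.cos(q[2])*J[:,1]+q[1]]
q=least_squares(lambda q:(g(q,J)-W).ravel(),[550,60,.06]).x
print('jig',q,'res',(g(q,J)-W).round(1).tolist())
R=np.array([[np.cos(q[2]),-np.sin(q[2])],[np.sin(q[2]),np.cos(q[2])]])
print('blank in jig',((bl-q[:2])@R).round(1).tolist())
from scipy.spatial.transform import Rotation as Ro
s=robot.read_state();M=Ro.from_rotvec(s['orientation']).as_matrix();print(M.round(3))
t=np.r_[q[:2]+R@[-75,42],150]
print('target',t,'shift in tool mm',M.T@(t-s['tcp_pos']))
print('tool y angle',np.degrees(np.arctan2(M[1,1],M[0,1])),'jig y',90+np.degrees(q[2]))
E
```

```text
bednear [[448.6, 108.1], [452.5, 16.0]]
blank [[590.4, 90.7], [590.2, 42.6], [504.7, 38.9], [503.9, 86.9]]
barnear [[449.2, 160.6], [450.2, 136.9]]
stopfarface [[648.5, 114.1], [651.9, 42.2]]
jig [5.53370721e+02 6.88822412e+01 7.70496737e-02] res [[-1.8, 2.7], [1.7, 0.0], [-3.3, 0.3], [-2.4, 0.1], [1.9, -2.6], [3.8, -0.5]]
blank in jig [[38.6, 18.9], [34.7, -29.1], [-50.8, -26.1], [-48.0, 21.8]]
[[ 0.939  0.345 -0.001]
 [ 0.345 -0.939  0.001]
 [-0.    -0.002 -1.   ]]
target [475.36034959 104.98462365 150.        ] shift in tool mm [ 482.44129864 -584.15855241   78.61386314]
tool y angle -69.84747402837385 jig y 94.41462111671815
```

Emit:
{"method": "servo_tool", "body": {"moves": [[-0.43,3.2,-2.3,0,3.4],[-0.43,6.4,-4.6,0,6.9],[-0.43,9.6,-6.9,0,10.4],[-0.43,12.8,-9.2,0,13.8],[-0.43,16.4,-11.5,0,17.3]]}}

```text
clock: 0.52
tcp_pos: [337.6, -445.0, 228.2]
orientation: [-3.14, -0.072, 0.001]
contact_force: [0.9, -0.1, 0.7]
finger_gap: 0.714
grasp_force: 0.0
```

Emit:
{"method": "servo_tool", "body": {"moves": [[-0.43,1.6,-3.7,0,0],[-0.43,3.2,-7.4,0,0],[-0.43,4.8,-11.1,0,0],[-0.43,6.4,-14.8,0,0],[-0.43,8.0,-18.5,0,0]]}}

```text
clock: 0.93
tcp_pos: [408.4, -255.8, 228.4]
orientation: [-3.141, -0.078, 0.001]
contact_force: [0.8, 0.4, -0.8]
finger_gap: 0.717
grasp_force: 0.0
```

Emit:
{"method": "servo_tool", "body": {"moves": [[-0.43,0.8,-4,0,0],[-0.43,1.6,-8,0,0],[-0.43,2.4,-12,0,0],[-0.43,3.2,-16,0,0],[-0.43,4.0,-20,0,0]]}}

```text
clock: 1.35
tcp_pos: [437.9, -54.2, 228.5]
orientation: [3.14, 0.078, -0.0]
contact_force: [2.4, 0.0, -1.1]
finger_gap: 0.716
grasp_force: 0.0
```

Emit:
{"method": "servo_tool", "body": {"moves": [[-0.43,0.6,-4,0,0],[-0.43,1.0,-8,0,0],[-0.43,1.0,-12,0,0],[-0.43,1.0,-15.0,0,0],[-0.43,1.0,-15.0,0,0]]}}

```text
clock: 1.77
tcp_pos: [439.9, 100.7, 228.7]
orientation: [-3.138, -0.093, -0.0]
contact_force: [0.5, -0.1, -0.2]
finger_gap: 0.712
grasp_force: 0.0
```

```bash
python3 - <<'E'
from plant import robot
import numpy as np, cv2
s=robot.read_state();print(s['clock'],s['tcp_pos'],s['orientation'],s['finger_gap'])
n='wrist';p=robot.camera_params(n);i,d=robot.camera(n)
np.savez('w1.npz',i=i,d=d,K=p['K'],T=p['cam_to_world'])
cv2.imwrite('pics/w1.png',i[:,:,::-1]);print(p['cam_to_world'].round(3).tolist())
E
```

```text
1.7667 [439.86367943 100.66505496 228.72320606] [-3.13759413e+00 -9.33347972e-02 -3.87614082e-04] 0.7124620032379536
[[0.06, -0.953, -0.299, 524.726], [-0.998, -0.057, -0.017, 104.595], [-0.001, 0.299, -0.954, 384.794], [0.0, 0.0, 0.0, 1.0]]
```

View pics/w1.png

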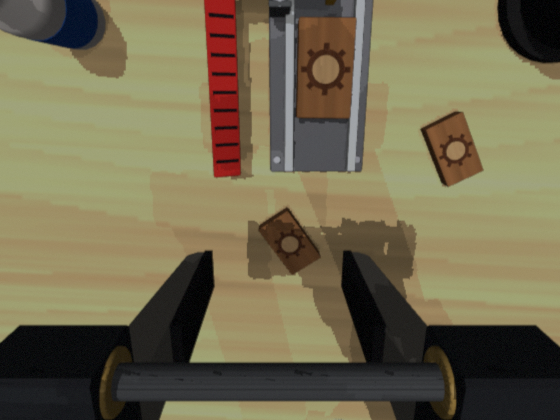

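The wrist view shows the bed's near corners at (270,171) and (362,171), the blank's near corners at (297,118) and (350,118), its far corners at (299,17) and (355,17), and the bar's near end at (214,177)–(240,175).

```bash
python3 - <<'E'
from h import *
f=np.load('w1.npz');K,T=f['K'],f['T']
r=lambda p,z:ray(K,T,p,z)[:,:2]
b=r([(270,171),(362,171)],12);bl=r([(299,17),(355,17),(350,118),(297,118)],34);ba=r([(214,177),(240,175)],50);L=r([(270,171),(270,20)],12);Rr=r([(362,171),(372,0)],12)
fr=r([(293,170),(294,15)],24)
for n,v in zip('bed blank bar bedL bedR fenceLinner'.split(),(b,bl,ba,L,Rr,fr)):print(n,v.round(1).tolist(), 'ang',np.arctan2(*(v[1]-v[0])[::-1]).round(3))
yaw=np.mean([np.arctan2(*(b[0]-b[1])[::-1])-np.pi/2])
for yaw in(yaw,.05):
  R=np.array([[np.cos(yaw),-np.sin(yaw)],[np.sin(yaw),np.cos(yaw)]])
  o=(b-(R@np.array([[-103,50],[-103,-45]]).T).T)
  print(yaw,'origin',o.mean(0),'blank',((bl-o.mean(0))@R).round(1).tolist(),'bar',((ba-o.mean(0))@R).round(1).tolist())
E
```

```text
bed [[448.7, 108.1], [454.3, 13.5]] ang -1.511
blank [[588.9, 90.2], [591.7, 42.1], [507.5, 36.4], [504.5, 85.5]] ang -1.511
bar [[447.6, 159.4], [451.0, 135.3]] ang -1.433
bedL [[448.7, 108.1], [588.9, 115.6]] ang 0.054
bedR [[454.3, 13.5], [610.6, 24.6]] ang 0.071
fenceLinner [[453.5, 85.1], [592.0, 94.3]] ang 0.066
0.0597973045488136 origin [554.45595336  64.42072067] blank [[35.9, 23.6], [35.9, -24.5], [-48.6, -25.2], [-48.6, 24.0]] bar [[-100.9, 101.2], [-99.1, 77.0]]
0.05 origin [554.4868685   63.41177866] blank [[35.7, 25.0], [36.1, -23.2], [-48.3, -24.7], [-48.8, 24.6]] bar [[-101.9, 101.2], [-99.8, 77.0]]
```

Emit:
{"method": "servo_tool", "body": {"moves": [[-0.43,3.0,0.1,2.0,0],[-0.43,4.0,0.1,6.0,0],[-0.43,4.0,0.1,10.0,0],[-0.43,4.0,0.1,13.0,0],[-0.43,4.0,0.1,14.5,0]]}}

```text
clock: 2.23
tcp_pos: [478.5, 92.8, 79.5]
orientation: [3.139, 0.075, -0.01]
contact_force: [-0.3, -0.0, 0.5]
finger_gap: 0.714
grasp_force: 0.0
```

```bash
python3 - <<'E'
from plant import robot
import numpy as np, cv2
s=robot.read_state();print(s['clock'],s['tcp_pos'],s['orientation'],s['finger_gap'],s['contact_force'])
i,d=robot.camera('scene')
cv2.imwrite('pics/s2.png',cv2.resize(i[100:310,200:440,::-1],None,fx=2.5,fy=2.5))
E
```

```text
2.2333 [478.45412103  92.8065328   79.53894096] [ 3.13890781  0.07500603 -0.01026932] 0.714020588850417 [-0.30829835 -0.03965484  0.45771327]
```

View pics/s2.png

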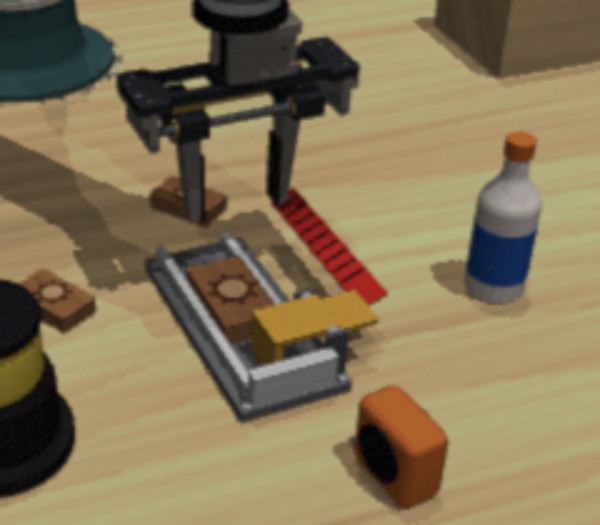

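The scene crop shows the fingers above the channel's near end and the bar. The TCP is about 8 mm short in y, so I'll let it settle and read again.

Emit:
{"method": "servo_tool", "body": {"moves": [[-0.43,0,0,0,0],[-0.43,0,0,0,0],[-0.43,0,0,0,0]]}}

```text
clock: 2.53
tcp_pos: [482.1, 94.9, 85.0]
orientation: [-3.141, -0.077, -0.004]
contact_force: [0.0, 0.3, -0.0]
finger_gap: 0.717
grasp_force: 0.0
```

```bash
cat > j.py <<'E'
from plant import robot
import numpy as np
from scipy.spatial.transform import Rotation as Ro
s=robot.read_state();M=Ro.from_rotvec(s['orientation']).as_matrix()
a=.06;R=np.array([[np.cos(a),-np.sin(a)],[np.sin(a),np.cos(a)]])
print(s['clock'],'tip jig',((s['tcp_pos']+14*M[:,2])[:2]-[554.5,64.4])@R,'tcp z',s['tcp_pos'][2],'yaw',np.arctan2(M[1,0],M[0,0]),'toolz',M[:,2].round(3),'F jig',s['contact_force'][:2]@R,s['contact_force'][2],s['finger_gap'])
E
python3 j.py
```

```text
2.5333 tip jig [-70.44623583  34.7865641 ] tcp z 84.98510361061584 yaw 0.048955958895712436 toolz [ 0.003  0.    -1.   ] F jig [0.06075103 0.29703981] -0.009693579661001817 0.7166481898240002
```

Emit:
{"method": "servo_tool", "body": {"moves": [[-0.43,0,-0.7,0,-0.6],[-0.43,0,-0.7,0.8,-0.6],[-0.43,0,-0.7,2.0,-0.6],[-0.43,0,-0.7,3.0,-0.6],[-0.43,0,-0.7,3.0,-0.6]]}}

```text
clock: 2.95
tcp_pos: [480.5, 102.0, 52.5]
orientation: [3.14, 0.094, -0.001]
contact_force: [1.6, -0.1, 2.8]
finger_gap: 0.714
grasp_force: 1.4
```

```bash
python3 j.py
```

```text
2.95 tip jig [-71.58412417  41.93183733] tcp z 52.53327002037777 yaw 0.06005160368039475 toolz [-0. -0. -1.] F jig [ 1.59954159 -0.15057573] 2.760122029311863 0.7136388508021819
```

Emit:
{"method": "servo_tool", "body": {"moves": [[-0.43,0,0,0.8,0],[-0.43,0,0,1.4,0],[-0.43,0,0,1.8,0],[-0.43,0,0,1.8,0],[-0.43,0,0,1.8,0]]}}

```text
clock: 3.37
tcp_pos: [481.1, 101.8, 36.1]
orientation: [3.14, 0.094, 0.001]
contact_force: [-0.5, -2.1, 6.8]
finger_gap: 0.712
grasp_force: 3.0
```

```bash
python3 j.py; python3 - <<'E'
from plant import robot
import cv2
i,d=robot.camera('scene')
cv2.imwrite('pics/s3.png',cv2.resize(i[130:290,220:420,::-1],None,fx=3,fy=3))
E
```

```text
3.3667 tip jig [-70.99265904  41.737032  ] tcp z 36.116289401969624 yaw 0.05986414145346213 toolz [ 0.001 -0.001 -1.   ] F jig [-0.62371499 -2.08149967] 6.8190905816913885 0.7120746287898275
```

View pics/s3.png

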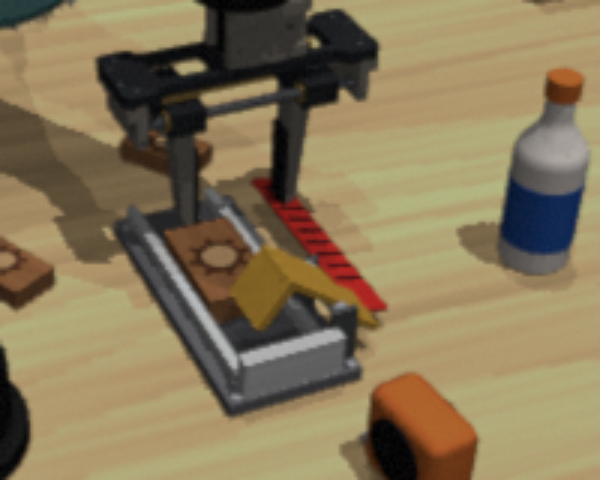

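The flap is open, and the left finger is in the channel behind the blank. Next I push.

Emit:
{"method": "servo_tool", "body": {"moves": [[-0.43,0.6,0,0,0],[-0.43,1.2,0,0,0],[-0.43,1.8,0,0,0],[-0.43,2.4,0,0,0],[-0.43,3.0,0,0,0]]}}

```text
clock: 3.83
tcp_pos: [510.4, 104.4, 35.5]
orientation: [-3.14, -0.095, 0.002]
contact_force: [-3.8, 1.0, 5.0]
finger_gap: 0.716
grasp_force: 2.6
```

```bash
python3 j.py
```

```text
3.8333 tip jig [-41.60818245  42.58452033] tcp z 35.48093969054459 yaw 0.060724513903202354 toolz [-0.001  0.    -1.   ] F jig [-3.69411116  1.19295634] 4.950564859653678 0.715896915516788
```

Emit:
{"method": "servo_tool", "body": {"moves": [[-0.43,0.7,0,0,0],[-0.43,1.4,0,0,0],[-0.43,2.1,0,0,0],[-0.43,2.8,0,0,0],[-0.43,3.4,0,0,0]]}}

```text
clock: 4.25
tcp_pos: [545.3, 106.1, 35.5]
orientation: [-3.14, -0.094, -0.0]
contact_force: [-3.2, 1.0, 4.2]
finger_gap: 0.717
grasp_force: 2.4
```

```bash
python3 j.py
```

```text
4.25 tip jig [-6.66674648 42.18245546] tcp z 35.50962469971336 yaw 0.060105626619943654 toolz [ 0.  0. -1.] F jig [-3.15045506  1.19201421] 4.228751519643445 0.7166448100983807
```

Emit:
{"method": "servo_tool", "body": {"moves": [[-0.43,0.4,0,0,0],[-0.43,0.8,0,0,0],[-0.43,1.1,0,0,0],[-0.43,1.3,0,0,0],[-0.43,1.3,0,0,0]]}}

```text
clock: 4.67
tcp_pos: [556.6, 106.7, 35.4]
orientation: [3.14, 0.094, -0.004]
contact_force: [-5.0, 0.9, 5.6]
finger_gap: 0.712
grasp_force: 3.9
```

```bash
python3 j.py
```

```text
4.6667 tip jig [ 4.57352184 42.06032384] tcp z 35.39830671786989 yaw 0.059788371536891885 toolz [-0.002 -0.001 -1.   ] F jig [-4.88601407  1.22748752] 5.60853296100005 0.7123100906308647
```

Close to home. I'll push on gently until the force rises.

Emit:
{"method": "servo_tool", "body": {"moves": [[-0.43,0.2,0,0,0],[-0.43,0.4,0,0,0],[-0.43,0.4,0,0,0],[-0.43,0.4,0,0,0]]}}

```text
clock: 5.0
tcp_pos: [556.9, 106.6, 35.1]
orientation: [3.138, 0.093, -0.014]
contact_force: [-14.3, -0.1, 13.3]
finger_gap: 0.712
grasp_force: 8.3
```

```bash
python3 j.py; python3 - <<'E'
from plant import robot
import cv2
i,d=robot.camera('scene')
cv2.imwrite('pics/s4.png',cv2.resize(i[150:280,240:400,::-1],None,fx=4,fy=4,interpolation=2))
E
```

```text
5.0 tip jig [ 4.84566263 41.9911867 ] tcp z 35.11851253247997 yaw 0.05923406162794417 toolz [-0.009 -0.002 -1.   ] F jig [-14.32702526   0.74584593] 13.31620589061836 0.7122283593533164
```

View pics/s4.png

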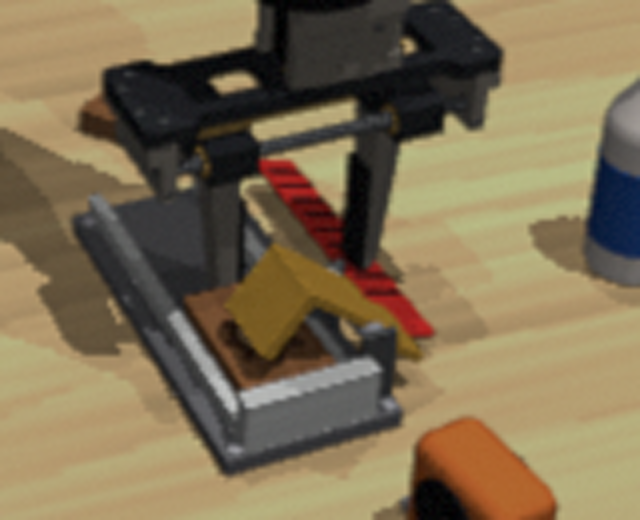

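The force stalled at 14 N with the finger at jig x 4.8, where home should put it. The picture shows the blank against the stop under the open flap. I'll back off the blank first, then lift off the bar.

Emit:
{"method": "servo_tool", "body": {"moves": [[-0.43,-0.5,0,0,0],[-0.43,-1.0,0,0,0],[-0.43,-1.4,0,0,0],[-0.43,-1.4,0,0,0]]}}

```text
clock: 5.38
tcp_pos: [548.9, 106.4, 36.4]
orientation: [-3.139, -0.094, -0.006]
contact_force: [2.1, 1.7, 3.8]
finger_gap: 0.715
grasp_force: 2.1
```

Emit:
{"method": "servo_tool", "body": {"moves": [[-0.43,0,0,-0.5,0],[-0.43,0,0,-1.0,0],[-0.43,0,0,-1.5,0],[-0.43,0,0,-2.2,0],[-0.43,0,0,-3.0,0]]}}

```text
clock: 5.8
tcp_pos: [546.5, 105.4, 65.6]
orientation: [3.139, 0.094, -0.003]
contact_force: [-0.1, 0.0, -0.5]
finger_gap: 0.714
grasp_force: 0.0
```

Emit:
{"method": "servo_tool", "body": {"moves": [[-0.43,0,0,-2,0],[-0.43,0,0,-5,0],[-0.43,-3,0,-8,0],[-0.43,-7,0,-11,0],[-0.43,-10,0,-14,0]]}}

```text
clock: 6.22
tcp_pos: [452.4, 100.1, 199.4]
orientation: [3.139, 0.094, -0.004]
contact_force: [-0.4, -0.3, 0.7]
finger_gap: 0.714
grasp_force: 0.0
```

Emit:
{"method": "servo_tool", "body": {"moves": [[-0.43,0,0,0,0],[-0.43,0,0,0,0],[-0.43,0,0,0,0]]}}

```text
clock: 6.47
tcp_pos: [455.0, 100.1, 199.1]
orientation: [3.14, 0.094, 0.002]
contact_force: [0.2, -0.1, -1.1]
finger_gap: 0.714
grasp_force: 0.0
```

```bash
python3 j.py; python3 - <<'E'
from plant import robot
import numpy as np,cv2
from h import *
i,d=robot.camera('scene');w,wd=robot.camera('wrist');p=robot.camera_params('wrist')
np.savez('w5.npz',K=p['K'],T=p['cam_to_world'])
a=cv2.resize(i[150:280,240:400,::-1],(480,390),interpolation=2)
cv2.imwrite('pics/e.png',np.vstack([np.hstack([a[:, :400],w[:390,160:560,::-1]])]))
E
```

```text
6.4667 tip jig [-97.12181204  41.6041904 ] tcp z 199.14349237892333 yaw 0.05954654155224851 toolz [ 0.001 -0.    -1.   ] F jig [ 0.18857851 -0.12976993] -1.0518294358940956 0.7140412542367509
```

View pics/e.png

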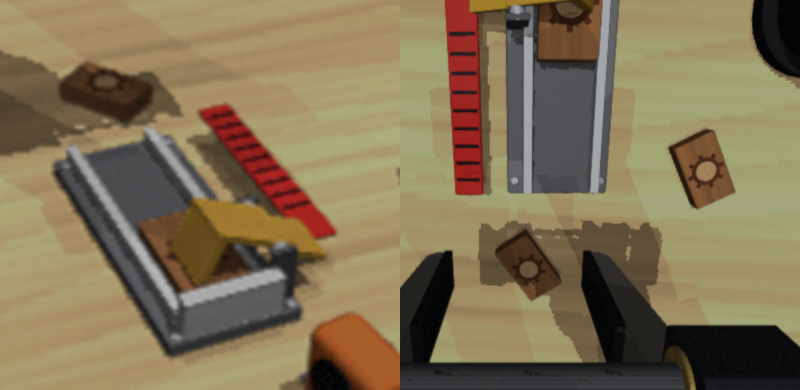

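The flap has closed onto the blank, and the neighbouring objects are where they were. The blank's near edge is at wrist pixels (298,55)–(359,58). I'll check its jig x.

```bash
python3 - <<'E'
from h import *
f=np.load('w5.npz');a=.06;R=np.array([[np.cos(a),-np.sin(a)],[np.sin(a),np.cos(a)]])
g=lambda p,z:(ray(f['K'],f['T'],p,z)[:,:2]-[554.5,64.4])@R
print(g([(298,55),(359,56)],34).round(1),g([(298,60),(359,62)],12).round(1),'bed near',g([(268,192),(363,193)],12).round(1))
E
```

```text
[[ 17.3  23.9]
 [ 16.5 -25.3]] [[ 15.3  22.7]
 [ 13.7 -30.2]] bed near [[-102.7   49.6]
 [-103.8  -41.9]]
```

Near end at jig x about +15 to +17, with the force stall confirming that it sits at the stop.

```bash
python3 -c "
from plant import robot
print(robot.close_job())"
```

```text
the job is handed in; nothing more can be done
None
```

The job is handed in: the blank is pushed home against the end stop, the flap is closed on it, the robot is clear of everything, and the sander, glue bottle and tape measure were not touched.

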